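# Examine a fresco fragment under the reading lens

### The arm

A 6-joint arm with a two-finger parallel gripper is mounted at the origin on the work surface. World frame = base frame: x ahead of the robot, y to its left, z up, the work surface at z = 0. Lengths are in m, angles in rad, forces in N, time in s.
With the tool pointing down it reaches from about 0.275 to 0.75 m from the base axis. Payload 10.2 kg.
Tool frame: the origin (TCP) lies midway between the tips of the shut fingers; the grasp point (between the pads) lies 19 mm behind it; z points along the fingers, y is the line along which they close (so a half turn about z gives the same grasp; the last joint's range is limited). The gripper opens to 85 mm and grips with 20 to 120 N. Pads are 22 mm wide; open, the fingers measure 114 mm over their backs; the gripper's body (76 mm by 85 mm) begins 54 mm behind the grasp point. The pads swing forward as they close: fully open they stand 13 mm farther back than shut.
Start: joints at [1.006, 0.313, 1.498, -0, 1.331, -0.223], TCP at [0.176, 0.495, 0.211] pointing down, gripper open.
Joint ranges: [-2.94, 2.94], [-0.97, 2.17], [0.19, 2.56], [-1.23, 4.37], [0.02, 3.11], [-2.88, 2.88]. Speed limits (rad/s): [2.39, 2.39, 3.01, 3.14, 3.14, 3.14].

### API

Orientations are given as a rotation vector (axis times angle).
In Python, from bench import env gives the robot as it stands.
- The arm moves only by the tool play_rows, never from a script. Its argument "plan" is a list of rows, each an object with "turn": the turn, a rotation vector about the tool's x, y, z in units of 5 degrees (1.0 is 5 degrees), a list of three; "dp": the shift along the tool's x, y, z in units of 25 mm (1.0 is 25 mm), a list of three; "hand": the finger opening in mm, from 0 to 85.4. A call has 1 to 10 rows; each row shifts and turns the commanded pose from where the row before left it, along the tool's axes as they then stand; what a row does not reach is not made up. A row lasts 1/12 s, in which the tool goes at most 41.7 mm and 7.16 degrees, less where a joint would pass 70% of its speed; a pose out of reach is approached as far as the arm can. A call is refused whole if a number of a shift passes 1 or a number of a turn 1, either way. A call with a gripper value outside its range is refused whole. The fingers move at their own pace and stop on an object; "squeeze" is the grip in N (left out, the last holds). Time passes only in rows, so rows that do not move let the fingers close. It gives the time, the measured TCP pose, the force, the opening and the grip force at its end, in the units of the state.
- env.observe(): the state, without advancing time (a new reading comes with each control period).
- env.capture(name): name is "scene" or "top" or "wrist"; returns a dict with "frame" (420x560x3 uint8, red, green, blue), "intrinsics" (3x3 intrinsics, pixels), "position" and "rotation" of the camera in the world; the wrist camera has in their place "tool_from_camera" (4x4, takes a point from camera to tool coordinates, whose origin is the TCP and whose axes are the flange's). Camera axes: x right, y up, looking along -z (the intrinsics and any distortion apply to the point x, -y, -z); pixel columns grow to the right and rows downward; lengths in m; the calibration is good to about 2 mm. A picture is of the moment at which its call begins: read the wrist's pose just before it. There is no depth.
- env.sign_off(): hands the job in; it is judged then, once.
Trained networks look in the newest picture that a camera, given by its name, has taken for a name from the list of things; names that differ only in an ending like _2 or _b are one class to them, and where a whole thing is asked for, a point or a joint stands for the part that bears it (a point fixed in the world has none). Each returns a list of dicts, best first, with "score" (0 to 1); they miss things now and then, are a little off and sometimes report something else, mostly with a low value. They report only what shows in the picture. A call takes as long as a camera call. They do not tell look-alikes from the thing itself.
- env.find_in(label, camera): "centre" ([column, row] in pixels, amid what is visible of it).
- env.silhouettes(label, camera): "region" (420x560 bool, what is visible of it) and "centre" ([column, row] in pixels, amid what is visible of it).
- env.spot_point(label, camera): "centre" ([column, row] in pixels: a listed point, or the origin of a listed thing).
The state is a dict: "time": time; "joint_pos": joint angles; "qd": joint speeds; "joint_torque": joint torques, N m; "tool_pos": TCP position; "ee_rot": TCP orientation; "wrist_force": force on the tool from outside, world axes, zero at the start; "torque": the same for the moment, N m; "opening": finger opening in m; "finger_force": force on a finger pad.
Only numpy, scipy, OpenCV 4.12 (cv2) and the standard library are available. Lean on these libraries where they do the work, as an engineer would, in place of code of your own. Each camera call takes 0.05 s, during which the arm holds its last target. There are 200 camera calls.

### The job

Open the clear lid of the fragment case all the way back, easing it gently onto its stop. Then pick up the reading lens and hold it level, centred over the blue rosette on the painted fragment, with the lens at the focal height shown by the red pointer of the height gauge. Finish while still holding the lens steady there, with the lid left fully open; never touch the fragment, and leave the gauge, jar, cup and brush where they stand.

Things in the scene. Friction and masses are not known exactly. Their poses are not given: they have to be found in the camera images.
- case: Light wooden tray 170 x 240 x 56 mm (its x, y, z), walls 8 mm, lined with grey foam whose top is 18 mm above the bench; fixed to the bench. Origin at the centre of its underside; its own -x side faces the robot (turned by up to 0.25 rad either way), the lid is hinged along its top +x edge. Two brass stop brackets stand behind the +x side, 39 mm beyond it and up to 102 mm high.
- case_lid (a joint): Angle of the case's lid, rad: 0 shut, 1.75 leaning back on its stop (about 10 degrees past upright). Starts between 0 and 0.2. The lid (wooden frame 170 x 240 x 12 mm with a clear pane, 0.30 kg) has friction hinges, so it stays at whatever angle it is left; moving it takes 2 to 5 N at the handle.
- lid_hinge (a point): Middle of the lid's hinge line, 56 mm above the bench on the case's top +x edge; the hinge line runs along the case's y axis and the lid opens by a positive turn about +y of the case (its handle goes up and away from the robot).
- lid_handle (a point): Middle of the brass bar handle on top of the lid near its free edge: a round bar 10 mm thick, 90 mm long, parallel to the hinge, its axis 33 mm above the lid's top face, on two posts at its ends. With the lid shut it lies 158 mm towards -x of the hinge line and 45 mm above it (moves with the lid). Its axes are the lid's.
- fragment: Loose slab of painted plaster, about 95 x 150 x 22 mm, 0.55 kg, lying on the foam in the case. Origin at the centre of its underside; z is up. Painted face buff with a grey-blue band, grey brush strokes and one blue rosette.
- rosette (a point): Centre of the blue rosette (six blue petals around a cream dot, 25 mm across) on the painted face, 40 mm above the bench.
- loupe: Reading lens lying flat on the bench, 0.11 kg in all: black round rim 66 mm across and 14 mm high around a clear lens, a short brass neck, and a straight dark wooden handle 18 mm wide and 16 mm high reaching from 47 to 139 mm from the lens centre along the loupe's -x axis. Origin under the lens centre on the bench face; z is the lens's axis (up when level).
- loupe_lens (a point): Centre of the lens itself, 7 mm above the loupe's underside.
- loupe_grip (a point): Good place to pinch the handle, just behind the brass neck: 64 mm from the lens centre towards the handle (the loupe balances 42 mm from the lens centre), mid-height, 8 mm above the underside. Fingers close across the handle, along the loupe's y axis.
- gauge: Bench height gauge, 0.9 kg, standing loose: dark steel foot 70 x 60 x 22 mm and an upright black-banded steel rule up to 212 mm high. Origin at the centre of its underside. A red slider is clamped on the rule.
- gauge_pointer (a point): Tip of the red pointer on the gauge's slider, on its centre line; its height above the bench (115 to 155 mm) is the focal height at which the centre of the lens must be held.
- jar: Blue pigment jar with a white cap, 60 mm across, 75 mm high, standing on the bench; leave alone. Origin under its centre.
- cup: Empty white cup, 72 mm across the rim, 85 mm high, standing on the bench; leave alone. Origin under its centre.
- brush: Artist's brush 210 mm long and 10 mm thick, pale wooden handle with a red end, steel ferrule, lying on the bench behind the case; leave alone. Origin under its middle, bristles to its +x.
Mind the look-alikes: they are no part of the job. Several things look just like the loupe: the one meant starts nearest to the robot's base.

How it is judged:
On the way:
1. the lid leans back on its stop, before the lens is brought over the fragment (value of joint case_lid above 1.69 rad and horizontal distance between loupe_lens and rosette above 0.1 m), for 0.2 s.
At the end, for the whole second after the job is handed in: the lid is on its stop (within 0.06 rad); the lens centre is within 12 mm of the point above the rosette's centre and within 8 mm of the pointer's height, its axis within 0.10 rad (6 degrees) of vertical, still (under 20 mm/s), gripped by the fingers and touching neither fragment, case nor gauge (value of joint case_lid above 1.69 rad and horizontal distance between loupe_lens and rosette below 0.012 m and z of loupe_lens in the frame of gauge_pointer between -0.008 and 0.008 m and angle between loupe's own z axis and vertical below 0.1 rad and linear speed of loupe below 0.02 m/s and contact force between the fingers and loupe above 2 N and contact force between loupe and fragment below 0.1 N and contact force between loupe and case below 0.1 N and contact force between loupe and gauge below 0.1 N); the arm keeps its last pose, push and grip.
It fails at once if the lid is thrown against its stop (over 1.2 rad/s in the last 0.25 rad) (value of joint case_lid above 1.5 rad and velocity of joint case_lid above 1.2 rad/s).
It fails at once if the fragment is touched by the robot or the lens, or is shifted by 8 mm (contact force between any of the fingers, the arm and fragment above 1 N or contact force between loupe and fragment above 0.5 N or distance of rosette from where it was at the start of the episode above 0.008 m).
It fails at once if the gauge or its pointer is shifted by 10 mm (distance of gauge_pointer from where it was at the start of the episode above 0.01 m).
It fails at once if the jar, the cup or the brush is shifted by 20 mm (distance of any of jar, cup, brush from where it was at the start of the episode above 0.02 m).
It also fails if it takes over 59 s, if anything falls off the work surface, if the arm or the gripper's body presses on something with over 40 N, if the wrist force passes 120 N, or if a joint passes its speed limit or range.

## Working session

There is one attempt and no reset: what is moved stays moved. The work goes in short steps, Python scripts to look and compute and a tool call to move; the robot and the scene stay as the last step left them, time stands still between calls to the robot, and variables do not carry over. Pictures are saved under pics/ and viewed, at most 10 in all, crops included, and the job is handed in when it is done.

Besides the shell and the picture viewer there is one more tool, called as name([rows], argument=value, ...), one row to a line, values as JSON. play_rows: Moves the arm, as the interface text tells. Its arguments: {"type":"object","properties":{"plan":{"type":"array"},"squeeze":{"type":"number"}},"required":["plan"]}

```bash
mkdir -p pics; ls
cat > h.py <<'E'
import numpy as np, cv2
from scipy.spatial.transform import Rotation as R
from bench import env
def cam(name):
    s=env.observe(); c=env.capture(name); K=np.array(c["intrinsics"])
    if "position" in c: P=np.array(c["position"]);Q=np.array(c["rotation"])
    else:
        T=np.array(c["tool_from_camera"]);A=R.from_rotvec(s["ee_rot"]).as_matrix()
        P=A@T[:3,3]+np.array(s["tool_pos"]);Q=A@T[:3,:3]
    if Q.shape!=(3,3): Q=R.from_rotvec(Q).as_matrix()
    return dict(im=np.array(c["frame"]),K=K,P=P,Q=Q,keys=list(c.keys()),raw=c)
def ray(c,px):
    v=np.linalg.solve(c["K"],[px[0],px[1],1.]); d=c["Q"]@np.array([v[0],-v[1],-v[2]]); return c["P"],d/np.linalg.norm(d)
def onz(c,px,z):
    p,d=ray(c,px); return p+d*(z-p[2])/d[2]
def tri(rays):
    A=np.zeros((3,3));b=np.zeros(3)
    for p,d in rays: M=np.eye(3)-np.outer(d,d);A+=M;b+=M@p
    x=np.linalg.solve(A,b); return x,[np.linalg.norm((np.eye(3)-np.outer(d,d))@(x-p)) for p,d in rays]
def proj(c,X):
    v=c["Q"].T@(np.array(X)-c["P"]); u=c["K"]@np.array([v[0],-v[1],-v[2]]); return u[:2]/u[2]
def save(c,n): cv2.imwrite(f"pics/{n}.png",c["im"][:,:,::-1])
E
python3 - <<'E'
from h import *
np.set_printoptions(precision=3,suppress=True)
s=env.observe();print(s)
cs={}
for n in ("scene","top","wrist"):
    c=cam(n);cs[n]=c;save(c,n+"0");print(n,c["keys"],c["P"],c["Q"].tolist(),c["K"].tolist())
cv2.imwrite("pics/both.png",cv2.resize(np.vstack([cs["scene"]["im"],cs["top"]["im"]])[:,:,::-1],None,fx=.71,fy=.71))
for n in cs:
  for l in ["lid_hinge","lid_handle","rosette","fragment","loupe_lens","loupe_grip","loupe","gauge_pointer","gauge","jar","cup","brush","case"]:
    r=env.spot_point(l,n); print(n,l,[(np.round(q["centre"]).tolist(),round(q["score"],2)) for q in r[:5]])
E
```

```text
pics
{'time': 0.0, 'joint_pos': array([ 1.006,  0.313,  1.498, -0.   ,  1.331, -0.223]), 'qd': array([-0.001, -0.001,  0.   ,  0.001, -0.   , -0.001]), 'joint_torque': array([  0.001, -41.227, -25.974,  -0.   ,   0.004,  -0.   ]), 'tool_pos': array([0.176, 0.494, 0.21 ]), 'ee_rot': array([-0.534, -3.095,  0.002]), 'wrist_force': array([-0.515, -0.04 ,  0.346]), 'torque': array([ 0.018, -0.017,  0.   ]), 'finger_force': 0.0, 'opening': 0.08542360510736967}
scene ['frame', 'intrinsics', 'position', 'rotation'] [1.102 0.542 0.966] [[-0.7941368002245576, -0.43696660080862204, 0.42238244791522683], [0.6077368631925214, -0.5691244188153851, 0.553853140304327], [-0.0016271588783893787, 0.6965325445991797, 0.7175233561830416]] [[450.6191327187341, 0.0, 282.9484025042103], [0.0, 450.6191327187341, 209.9078504957621], [0.0, 0.0, 1.0]]
top ['frame', 'intrinsics', 'position', 'rotation'] [ 0.534 -0.108  1.301] [[-0.011601130076142885, 0.9971219467056951, -0.07492154015235494], [-0.9999326483630879, -0.011593654164048617, 0.0005347155367060666], [-0.00033543782907015374, 0.07492269736848078, 0.99
[... 1373 characters left out ...]
 ([346.0, 190.0], 0.54)]
top loupe_grip [([278.0, 153.0], 0.89), ([355.0, 266.0], 0.8), ([454.0, 260.0], 0.66)]
top loupe [([436.0, 243.0], 0.82), ([297.0, 158.0], 0.75), ([354.0, 247.0], 0.56)]
top gauge_pointer [([354.0, 247.0], 0.51), ([355.0, 189.0], 0.48)]
top gauge [([347.0, 187.0], 0.72)]
top jar [([146.0, 229.0], 0.86), ([159.0, 185.0], 0.64)]
top cup [([156.0, 182.0], 0.63)]
top brush [([237.0, 161.0], 0.6)]
top case [([236.0, 235.0], 0.74), ([344.0, 187.0], 0.64)]
wrist lid_hinge []
wrist lid_handle []
wrist rosette []
wrist fragment []
wrist loupe_lens []
wrist loupe_grip []
wrist loupe []
wrist gauge_pointer []
wrist gauge []
wrist jar []
wrist cup []
wrist brush []
wrist case []
```

View pics/top0.png

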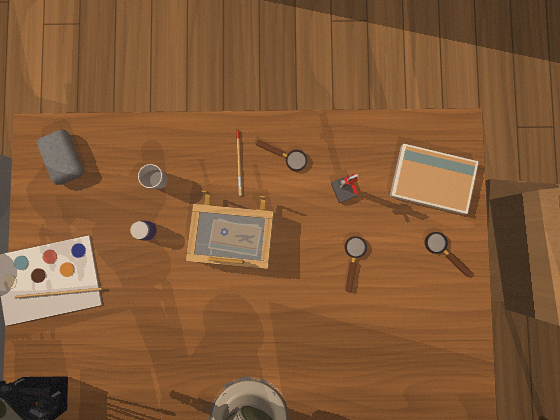

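View pics/scene0.png

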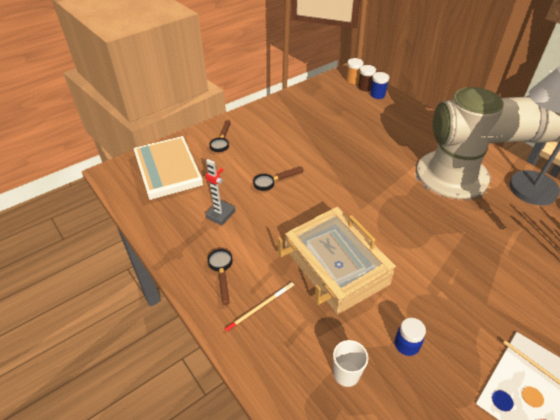

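Top: the look-alike loupes are at (296,160), (356,247) and (437,243). The one at (356,247) is nearest the base, which is around (250,410). The case is at (230,236), its handle at (226,261) and the rosette, seen through the pane, at (224,231). The gauge is at (347,187). Scene: gauge pointer about (215,178), loupe (264,182), rosette (339,264).

Run:
```python
from h import *
np.set_printoptions(precision=4,suppress=True)
S=cam("scene");T=cam("top")
def t(n,a,b): x,e=tri([ray(S,a),ray(T,b)]);print(n,x,np.array(e))
def best(l,c,near):
    r=env.spot_point(l,c); r=[q for q in r if np.hypot(*(np.array(q["centre"])-near))<25]; return np.array(r[0]["centre"]) if r else None
for l,a,b in [("lid_handle",(361,230),(226,261)),("lid_hinge",(308,267),(236,209)),("case",(338,265),(236,235)),("loupe",(264,182),(356,247)),("loupe_lens",(264,182),(356,247)),("loupe_grip",(283,177),(355,266)),("gauge_pointer",(215,178),(355,185)),("gauge",(220,212),(346,190)),("jar",(404,344),(146,229)),("cup",(349,371),(156,182))]:
    p,q=best(l,"scene",a),best(l,"top",b);print(l,p,q)
    if p is not None and q is not None:t(l,p,q)
t("rosette hand",(339,264),(224,231.5))
r=onz(T,(224,231.5),.04);print(r, onz(S,(339,264.5),.04))
for l,p in (("l1",(356,247)),("l2",(296,160)),("l3",(437,243))):x=onz(T,p,.007);print(l,x,np.hypot(x[0],x[1]))
def crop(c,x,y,w,h,f): return cv2.resize(c["im"][y:y+h,x:x+w,::-1],(w*f,h*f),interpolation=cv2.INTER_CUBIC)
a=np.hstack([crop(T,180,185,100,90,4),crop(T,325,165,50,90,4),])
b=np.hstack([crop(S,270,195,100,60,4),crop(S,190,155,50,60,4)])
cv2.imwrite("pics/crop1.png",np.vstack([a,b]))
```

```text
lid_handle [359.3 227.2] [225.7 257.6]
lid_handle [0.4851 0.052  0.1154] [0.0005 0.0005]
lid_hinge [310.3 267.2] [235.6 207.7]
lid_hinge [0.6301 0.0329 0.0454] [0.0029 0.0029]
case [336.  265.3] [235.3 235.8]
case [ 0.5452  0.0406 -0.0068] [0.0039 0.0039]
loupe [261.1 179.9] [353.2 246.4]
loupe [ 0.5154 -0.3298  0.0195] [0.0055 0.0055]
loupe_lens [264.6 183. ] [355.4 247.1]
loupe_lens [ 0.5073 -0.3357 -0.0016] [0.0016 0.0016]
loupe_grip [285.1 173.9] None
gauge_pointer [221.2 168.1] [354.3 190.2]
gauge_pointer [ 0.6667 -0.308   0.1623] [0.0012 0.0012]
gauge [220.3 213.5] [342.5 188.3]
gauge [ 0.6923 -0.2995  0.0059] [0.0002 0.0002]
jar [402.5 344.4] [144.9 229.8]
jar [0.5739 0.3143 0.002 ] [0.0058 0.0058]
cup [349.1 372.4] [155.8 181.3]
cup [0.7223 0.2853 0.0034] [0.0009 0.0009]
rosette hand [0.5603 0.0676 0.0389] [0.0009 0.0009]
[0.5609 0.0668 0.04  ] [0.5613 0.07   0.04  ]
l1 [ 0.509  -0.3371  0.007 ] 0.6104802566008664
l2 [ 0.7835 -0.1553  0.007 ] 0.7987671506916189
l3 [ 0.5184 -0.5882  0.007 ] 0.7840534246622748
```

View pics/crop1.png

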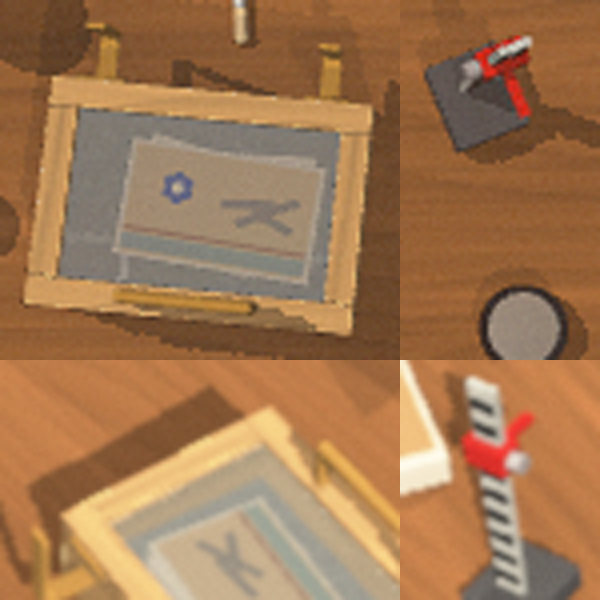

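play_rows([
  {"turn":[0,0,0.95],"dp":[0,0,-0.2],"hand":50},
  {"turn":[0,0,0.95],"dp":[0,0,-0.2],"hand":50},
  {"turn":[0,0,0.95],"dp":[0,0,-0.2],"hand":50},
  {"turn":[0,0,0.95],"dp":[0,0,-0.2],"hand":50},
  {"turn":[0,0,0.95],"dp":[0,0,-0.2],"hand":50},
  {"turn":[0,0,0.95],"dp":[0,0,-0.2],"hand":50},
  {"turn":[0,0,0.95],"dp":[0,0,-0.2],"hand":50},
  {"turn":[0,0,0.95],"dp":[0,0,-0.2],"hand":50},
], squeeze=30)

```text
time: 3.87
tool_pos: [0.176, 0.4946, 0.251]
ee_rot: [1.519, 2.75, -0.0]
wrist_force: [0.3, 0.4, -0.1]
opening: 0.0502
finger_force: 0.0
```

play_rows([
  {"turn":[0,0,0.95],"dp":[0,0,0],"hand":50},
  {"turn":[0,0,0.95],"dp":[0,0,0],"hand":50},
  {"turn":[0,0,0.95],"dp":[0,0,0],"hand":50},
  {"turn":[0,0,0.95],"dp":[0,0,0],"hand":50},
  {"turn":[0,0,0.95],"dp":[0,0,0],"hand":50},
  {"turn":[0,0,0.95],"dp":[0,0,0],"hand":50},
  {"turn":[0,0,0.95],"dp":[0,0,0],"hand":50},
  {"turn":[0,0,0.95],"dp":[0,0,0],"hand":50},
])

```text
time: 4.53
tool_pos: [0.176, 0.4946, 0.2508]
ee_rot: [2.331, 2.106, -0.0]
wrist_force: [-0.3, -0.3, 0.5]
opening: 0.05
finger_force: 0.0
```

play_rows([
  {"turn":[0,0,0],"dp":[-0.96,0.83,0],"hand":50},
  {"turn":[0,0,0],"dp":[-0.96,0.83,0],"hand":50},
  {"turn":[0,0,0],"dp":[-0.96,0.83,0],"hand":50},
  {"turn":[0,0,0],"dp":[-0.96,0.83,0],"hand":50},
  {"turn":[0,0,0],"dp":[-0.96,0.83,0],"hand":50},
  {"turn":[0,0,0],"dp":[-0.96,0.83,0],"hand":50},
  {"turn":[0,0,0],"dp":[-0.96,0.83,0],"hand":50},
  {"turn":[0,0,0],"dp":[-0.96,0.83,0],"hand":50},
  {"turn":[0,0,0],"dp":[-0.96,0.83,0],"hand":50},
])

```text
time: 5.28
tool_pos: [0.3414, 0.2601, 0.251]
ee_rot: [2.327, 2.111, 0.001]
wrist_force: [1.4, 0.0, -0.3]
opening: 0.05
finger_force: 0.0
```

play_rows([
  {"turn":[0,0,0],"dp":[-0.96,0.83,0],"hand":50},
  {"turn":[0,0,0],"dp":[-0.96,0.83,0],"hand":50},
  {"turn":[0,0,0],"dp":[-0.96,0.83,0],"hand":50},
  {"turn":[0,0,0],"dp":[-0.96,0.83,0],"hand":50},
  {"turn":[0,0,0],"dp":[-0.96,0.83,0],"hand":50},
  {"turn":[0,0,0],"dp":[-0.96,0.83,0],"hand":50},
  {"turn":[0,0,0],"dp":[-0.96,0.83,0],"hand":50},
  {"turn":[0,0,0],"dp":[-0.96,0.83,0],"hand":50},
  {"turn":[0,0,0],"dp":[0,0,0],"hand":50},
  {"turn":[0,0,0],"dp":[0,0,0],"hand":50},
])

```text
time: 6.12
tool_pos: [0.4877, 0.0533, 0.2504]
ee_rot: [-2.329, -2.108, 0.001]
wrist_force: [-0.0, 0.4, 0.2]
opening: 0.0498
finger_force: 0.0
```

Run:
```python
from h import *
np.set_printoptions(precision=4,suppress=True)
s=env.observe();print(s["time"],s["tool_pos"],s["ee_rot"],s["joint_pos"])
print(R.from_rotvec(s["ee_rot"]).as_matrix())
W=cam("wrist");save(W,"w1")
for l in ["lid_handle","lid_hinge","rosette","case","fragment"]:
    r=env.spot_point(l,"wrist"); print(l,[(np.round(q["centre"]).tolist(),round(q["score"],2)) for q in r[:5]])
print(proj(W,[.4851,.052,.1154]),proj(W,[.5603,.0676,.04]))
```

```text
6.1167 [0.4877 0.0533 0.2504] [-2.3288 -2.1075  0.0007] [-0.1306  0.2096  1.5279  0.0001  1.405  -0.0309]
[[ 0.0995  0.995  -0.0008]
 [ 0.995  -0.0995  0.0002]
 [ 0.0001 -0.0008 -1.    ]]
lid_handle [([274.0, 195.0], 0.7)]
lid_hinge []
rosette []
case [([333.0, 174.0], 0.81)]
fragment []
[277.9811 197.2698] [347.8628 160.7026]
```

View pics/w1.png

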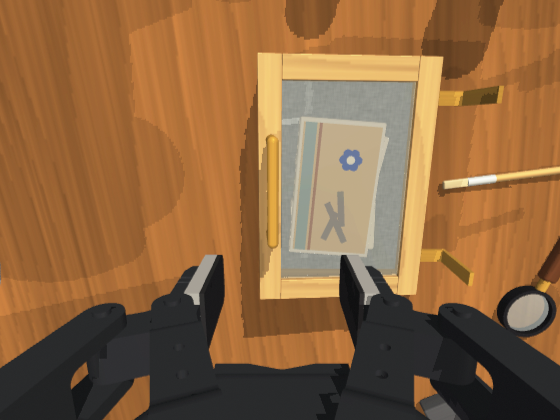

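Run:
```python
from h import *
np.set_printoptions(precision=4,suppress=True)
S=cam("scene");T=cam("top");W=cam("wrist")
X,e=tri([ray(T,(226.2,260.2)),ray(W,(273,191.5))]);print(X,e)
H=X
# original scene picture pixel
X,e=tri([ray(T,(226.2,260.2)),ray(W,(273,191.5)),ray(S,(361.5,229.5))]);print(X,e,[proj(c,X) for c in (T,W,S)])
print("ends",onz(W,(272,137),.113),onz(W,(273,246),.113))
X,e=tri([ray(T,(224,231.5)),ray(W,(350,160)),ray(S,(339,264))]);print("ros",X,e)
# hinge side: outer case edge corners (lid top, hinge side ~.068)
for p in ((441,58),(415,293)): print("hinge edge",onz(W,p,.066))
for p in ((258,54),(261,298)): print("free edge",onz(W,p,.08))
for p in ((192.5,205),(272.5,211.5)): print("hinge edge top",onz(T,p,.066))
```

```text
[0.4784 0.0537 0.0899] [np.float64(0.001401815955148735), np.float64(0.0014018159551486334)]
[0.4783 0.0542 0.1026] [np.float64(0.0023523912100192933), np.float64(0.0028178236015953726), np.float64(0.001464068111910155)] [array([225.4149, 259.9445]), array([271.0102, 193.8924]), array([361.0395, 229.8454])]
ends [0.4847 0.1048 0.113 ] [0.4756 0.008  0.113 ]
ros [0.5612 0.0685 0.0402] [np.float64(0.0017274063561964793), np.float64(0.001615878660920642), np.float64(0.0009154967376779761)]
hinge edge [0.6451 0.1584 0.066 ]
hinge edge [ 0.6217 -0.0785  0.066 ]
free edge [0.4788 0.1755 0.08  ]
free edge [ 0.455  -0.0609  0.08  ]
hinge edge top [0.6403 0.1569 0.066 ]
hinge edge top [ 0.6181 -0.081   0.066 ]
```

play_rows([
  {"turn":[0,0,0],"dp":[0,-0.8,0.7],"hand":50},
  {"turn":[0,0,0],"dp":[0,-0.8,0.7],"hand":50},
  {"turn":[0,0,0],"dp":[0,-0.8,0.6],"hand":50},
  {"turn":[0,0,0],"dp":[0,0,0],"hand":50},
  {"turn":[0,0,0],"dp":[0,0,0],"hand":50},
])

```text
time: 6.98
tool_pos: [0.4273, 0.0603, 0.201]
ee_rot: [-2.327, -2.111, 0.0]
wrist_force: [0.3, -1.1, 0.3]
opening: 0.0497
finger_force: 0.0
```

```bash
cat > bar.py <<'E'
from h import *
np.set_printoptions(precision=4,suppress=True)
W=cam("wrist");r=env.silhouettes("lid_handle","wrist")
print([(q["score"],q["centre"],q["region"].sum()) for q in r[:3]])
m=r[0]["region"]; ys,xs=np.nonzero(m); print(xs.min(),xs.max(),ys.min(),ys.max())
for y in (150,170,190): print(y, xs[ys==y].min() if (ys==y).any() else None, xs[ys==y].max() if (ys==y).any() else None)
print("proj",[proj(W,[.4785-(z-.1026)*0,.054,z]) for z in (.09,.103,.116)])
E
python3 - <<'E'
from bar import *
save(W,"w2")
print(env.observe()["tool_pos"], env.spot_point("lid_handle","wrist")[:1])
E
```

```text
[(0.63, [430.5, 163.8], np.int64(50723))]
321 549 42 326
150 327 530
170 327 526
190 326 522
proj [array([344.7654, 203.4556]), array([347.7115, 207.4166]), array([350.9462, 211.7656])]
[0.4288 0.06   0.2017] [{'centre': [351.7, 209.8], 'score': 0.81}]
```

View pics/w2.png

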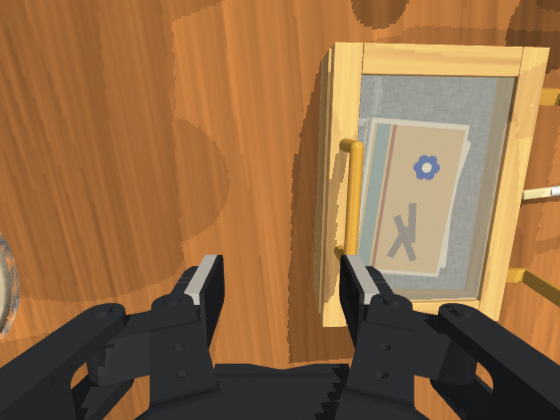

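Run:
```python
from h import *
np.set_printoptions(precision=4,suppress=True)
W=cam("wrist");T=cam("top")
# w1 pose rebuilt
A2=R.from_rotvec(env.observe()["ee_rot"]).as_matrix();A1=R.from_rotvec([-2.3288,-2.1075,.0007]).as_matrix()
M=A1@A2.T; W1=dict(W);W1["P"]=np.array([.4877,.0533,.2504])+M@(W["P"]-env.observe()["tool_pos"]);W1["Q"]=M@W["Q"]
for y in (200,205,210):
    print(tri([ray(W1,(272.7,191.5)),ray(W,(353.7,y))]),tri([ray(W1,(272.7,191.5)),ray(W,(353.7,y)),ray(T,(226.2,260.2))])[0])
# far end of bar
print(tri([ray(W1,(272.3,137)),ray(W,(357,144))]))
print("ros",tri([ray(W1,(350,160)),ray(W,(426.5,167.5))]))
print("frame corner free",tri([ray(W1,(258,53)),ray(W,(335,43))]),"hinge corner",tri([ray(W1,(441,58)),ray(W,(547,47))]),tri([ray(W1,(415,293)),ray(W,(499,319))]))
```

```text
(array([0.4821, 0.0601, 0.1175]), [np.float64(0.0022634610868109252), np.float64(0.0022634610868108923)]) [0.4813 0.055  0.1003]
(array([0.4818, 0.0587, 0.1194]), [np.float64(0.0004768907670542975), np.float64(0.0004768907670543014)]) [0.4811 0.0541 0.1043]
(array([0.4814, 0.0577, 0.1229]), [np.float64(0.0012769580695946457), np.float64(0.001276958069594613)]) [0.4809 0.0533 0.1087]
(array([0.486 , 0.1029, 0.12  ]), [np.float64(0.0007178574220567209), np.float64(0.0007178574220567184)])
ros (array([0.5611, 0.0695, 0.0514]), [np.float64(7.066205226017444e-05), np.float64(7.06620522601521e-05)])
frame corner free (array([0.4803, 0.1738, 0.0842]), [np.float64(0.0003066203606185182), np.float64(0.00030662036061850187)]) hinge corner (array([0.6428, 0.1562, 0.0737]), [np.float64(0.0006892577453715389), np.float64(0.0006892577453715246)]) (array([ 0.6171, -0.0721,  0.0797]), [np.float64(0.00030865832720681574), np.float64(0.0003086583272067987)])
```

play_rows([
  {"turn":[0,0,0],"dp":[0,0.7,0],"hand":50},
  {"turn":[0,0,0],"dp":[0,0.7,0],"hand":50},
  {"turn":[0,0,0],"dp":[0,0.7,0],"hand":50},
  {"turn":[0,0,0],"dp":[0,0,0],"hand":50},
  {"turn":[0,0,0],"dp":[0,0,0.87],"hand":50},
  {"turn":[0,0,0],"dp":[0,0,0.87],"hand":50},
  {"turn":[0,0,0],"dp":[0,0,0.87],"hand":50},
  {"turn":[0,0,0],"dp":[0,0,0],"hand":50},
])

```text
time: 7.9
tool_pos: [0.4778, 0.0552, 0.1324]
ee_rot: [-2.323, -2.107, 0.007]
wrist_force: [-0.1, -0.7, -0.8]
opening: 0.0496
finger_force: 0.0
```

Run:
```python
from h import *
s=env.observe();print(s["time"],s["tool_pos"])
W=cam("wrist");cv2.imwrite("pics/w3.png",W["im"][:,:,::-1])
print([proj(W,[.481,.056,z]) for z in (.105,.112,.119)])
```

```text
7.9 [0.47780921 0.05519292 0.13236147]
[array([285.8609086 , 233.55383444]), array([285.92452772, 237.57120538]), array([285.99275957, 241.87985683])]
```

View pics/w3.png

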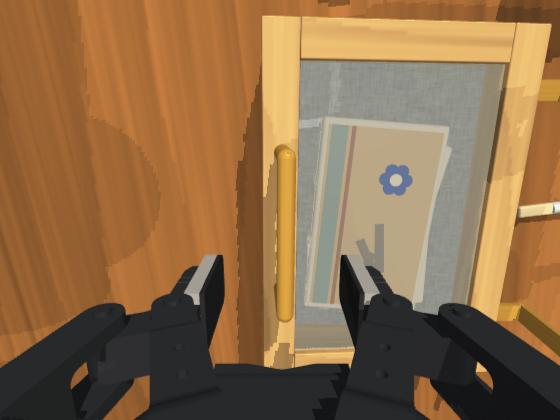

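play_rows([
  {"turn":[0,0,0],"dp":[0,0.13,0.8],"hand":50},
  {"turn":[0,0,0],"dp":[0,0,0.8],"hand":50},
  {"turn":[0,0,0],"dp":[0,0,0],"hand":40},
  {"turn":[0,0,0],"dp":[0,0,0],"hand":30},
  {"turn":[0,0,0],"dp":[0,0,0],"hand":20},
  {"turn":[0,0,0],"dp":[0,0,0],"hand":5},
  {"turn":[0,0,0],"dp":[0,0,0],"hand":5},
  {"turn":[0,0,0],"dp":[0,0,0],"hand":5},
  {"turn":[0,0,0],"dp":[0,0,0],"hand":5},
], squeeze=30)

```text
time: 8.7
tool_pos: [0.4832, 0.0547, 0.0961]
ee_rot: [2.327, 2.11, 0.001]
wrist_force: [-1.9, -0.9, 1.9]
opening: 0.0054
finger_force: 0.9
```

Run:
```python
from h import *
s=env.observe();print(s["time"],s["tool_pos"],s["wrist_force"],s["torque"],s["opening"],s["finger_force"])
np.set_printoptions(precision=3,suppress=True)
# arc from theta0 in case frame: horizontal(+x case) and vertical steps, tool y and z units
for th0 in (.03,.06,.09):
    r=np.hypot(.158,.045);a0=np.arctan2(.045,.158);th=np.linspace(th0,1.75,13)
    d=np.diff(np.c_[-r*np.cos(th+a0),-r*np.sin(th+a0)],axis=0)/.025/3
    print(th0,d[:].tolist() if th0==.06 else d.sum(0)*3*25)
```

```text
8.7 [0.48322673 0.05465404 0.09607215] [-1.91861496 -0.90664596  1.93619553] [0.02605467 0.2671482  0.0092241 ] 0.005369090509747656 0.9282189421355724
0.03 [229.021 -97.73 ]
0.06 [[0.12226489181761908, -0.28294638293757224], [0.16077107944175792, -0.26298292606890167], [0.19609379598706825, -0.23781207405010218], [0.22753360691011118, -0.2079322416440136], [0.25446796411862466, -0.17393508739168118], [0.27636353321255397, -0.136493798023584], [0.29278675418093875, -0.0963497585094016], [0.3034124264394719, -0.05429787169624056], [0.30803014821411834, -0.011170818225076928], [0.3065484827628299, 0.03217743160098966], [0.2989967689388947, 0.07488852751076543], [0.28552454024446616, 0.11611673568790597]]
0.09 [225.758 -88.43 ]
```

Run:
```python
from h import *
W=cam("wrist");S=cam("scene")
a=cv2.resize(W["im"][120:400,140:420,::-1],(420,420)); b=cv2.resize(S["im"][190:290,300:400,::-1],(420,420),interpolation=cv2.INTER_CUBIC)
cv2.imwrite("pics/w4.png",np.hstack([a,b])[:, :800])
```

```text
(no output)
```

View pics/w4.png

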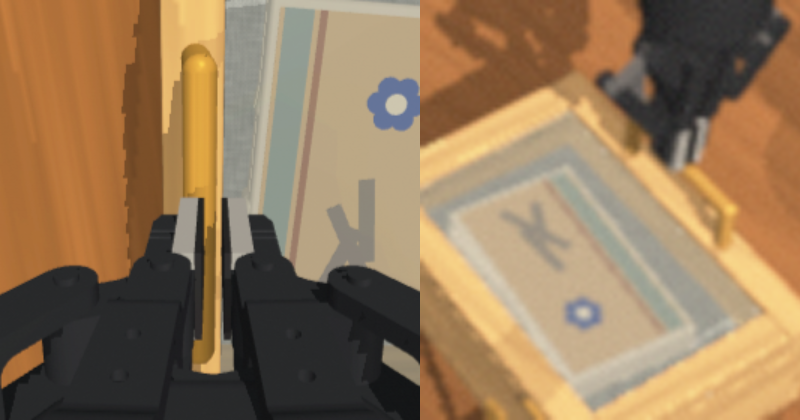

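The tips closed on top of the bar, so it sits lower than I estimated: z≈0.10, with the lid nearly shut. I'll open, go about 14 mm lower and close again.

play_rows([
  {"turn":[0,0,0],"dp":[0,0,-0.2],"hand":40},
  {"turn":[0,0,0],"dp":[0,0,0],"hand":40},
  {"turn":[0,0,0],"dp":[0,0,0],"hand":40},
  {"turn":[0,0,0],"dp":[0,0,0.25],"hand":40},
  {"turn":[0,0,0],"dp":[0,0,0.2],"hand":40},
  {"turn":[0,0,0],"dp":[0,0,0.2],"hand":40},
  {"turn":[0,0,0],"dp":[0,0,0],"hand":40},
], squeeze=30)

```text
time: 9.38
tool_pos: [0.4824, 0.0547, 0.0829]
ee_rot: [-2.326, -2.109, 0.002]
wrist_force: [-0.3, 1.0, 0.1]
opening: 0.0399
finger_force: 0.0
```

play_rows([
  {"turn":[0,0,0],"dp":[0,0,0],"hand":30},
  {"turn":[0,0,0],"dp":[0,0,0],"hand":20},
  {"turn":[0,0,0],"dp":[0,0,0],"hand":10},
  {"turn":[0,0,0],"dp":[0,0,0],"hand":2},
  {"turn":[0,0,0],"dp":[0,0,0],"hand":2},
  {"turn":[0,0,0],"dp":[0,0,0],"hand":2},
])

```text
time: 9.88
tool_pos: [0.4787, 0.0552, 0.0833]
ee_rot: [-2.32, -2.106, 0.013]
wrist_force: [-18.1, -1.0, 6.6]
opening: 0.0085
finger_force: 30.8
```

play_rows([
  {"turn":[0,0,0],"dp":[0,-0.16,0],"hand":2},
  {"turn":[0,0,0],"dp":[0,0,0],"hand":2},
  {"turn":[0,0,0],"dp":[0,0,-0.15],"hand":2},
  {"turn":[0,0,0],"dp":[0,0,-0.15],"hand":2},
  {"turn":[0,0,0],"dp":[0,0,0],"hand":2},
])

```text
time: 10.3
tool_pos: [0.4824, 0.0547, 0.093]
ee_rot: [2.323, 2.106, 0.009]
wrist_force: [13.7, 0.3, -5.7]
opening: 0.0083
finger_force: 30.2
```

play_rows([
  {"turn":[0,0,0],"dp":[0,0.22,-0.28],"hand":2},
  {"turn":[0,0,0],"dp":[0,0.22,-0.28],"hand":2},
  {"turn":[0,0,0],"dp":[0,0.15,-0.27],"hand":2},
  {"turn":[0,0,0],"dp":[0,0.16,-0.26],"hand":2},
  {"turn":[0,0,0],"dp":[0,0.17,-0.26],"hand":2},
  {"turn":[0,0,0],"dp":[0,0.18,-0.25],"hand":2},
  {"turn":[0,0,0],"dp":[0,0.19,-0.24],"hand":2},
  {"turn":[0,0,0],"dp":[0,0.2,-0.23],"hand":2},
  {"turn":[0,0,0],"dp":[0,0,0],"hand":2},
])

```text
time: 11.05
tool_pos: [0.5154, 0.0513, 0.145]
ee_rot: [-2.325, -2.109, 0.005]
wrist_force: [-11.1, -0.5, 11.4]
opening: 0.0081
finger_force: 30.7
```

```bash
cat > ang.py <<'E'
from h import *
s=env.observe();p=s["tool_pos"];print(s["time"],p,s["wrist_force"],s["opening"],s["finger_force"])
ux=np.array([.995,-.0995]);h=np.array([.635,.039])
dx=(np.array(p[:2])-h)@ux;r=np.hypot(.158,.045);a0=np.arctan2(.045,.158)
for off in (.019,.022): print(off,"r",np.hypot(dx,p[2]+off-.056),r,"th",np.arctan2(p[2]+off-.056,-dx)-a0)
E
python3 ang.py
```

```text
11.05 [0.51536973 0.05128562 0.1449836 ] [-11.10520087  -0.53918858  11.38784998] 0.00814048005578073 30.716587007045746
0.019 r 0.16162181678646154 0.16428329190760696 th 0.4542225677198789
0.022 r 0.1636414166565216 0.16428329190760696 th 0.4678634665974887
```

play_rows([
  {"turn":[0,0,0],"dp":[0,0.15,-0.31],"hand":2},
  {"turn":[0,0,0],"dp":[0,0.21,-0.25],"hand":2},
  {"turn":[0,0,0],"dp":[0,0.25,-0.21],"hand":2},
  {"turn":[0,0,0],"dp":[0,0.26,-0.2],"hand":2},
  {"turn":[0,0,0],"dp":[0,0.27,-0.19],"hand":2},
  {"turn":[0,0,0],"dp":[0,0.28,-0.17],"hand":2},
  {"turn":[0,0,0],"dp":[0,0.29,-0.16],"hand":2},
  {"turn":[0,0,0],"dp":[0,0.295,-0.145],"hand":2},
  {"turn":[0,0,0],"dp":[0,0.3,-0.13],"hand":2},
  {"turn":[0,0,0],"dp":[0,0,0],"hand":2},
])

```text
time: 11.88
tool_pos: [0.5743, 0.045, 0.1867]
ee_rot: [-2.327, -2.11, 0.002]
wrist_force: [5.3, -5.3, -12.6]
opening: 0.0084
finger_force: 29.8
```

```bash
python3 ang.py
```

```text
11.8833 [0.57425321 0.04503983 0.1866955 ] [  5.32970172  -5.25877229 -12.6188454 ] 0.008356650761878253 29.79355663061142
0.019 r 0.1616635866358021 0.16428329190760696 th 0.9061307703412071
0.022 r 0.16444539596607216 0.16428329190760696 th 0.9130194163008556
```

play_rows([
  {"turn":[0,0,0],"dp":[0,0.32,-0.05],"hand":2},
  {"turn":[0,0,0],"dp":[0,0.32,-0.06],"hand":2},
  {"turn":[0,0,0],"dp":[0,0.32,-0.08],"hand":2},
  {"turn":[0,0,0],"dp":[0,0.32,-0.065],"hand":2},
  {"turn":[0,0,0],"dp":[0,0.325,-0.05],"hand":2},
  {"turn":[0,0,0],"dp":[0,0.325,-0.035],"hand":2},
  {"turn":[0,0,0],"dp":[0,0.33,-0.018],"hand":2},
  {"turn":[0,0,0],"dp":[0,0.33,0],"hand":2},
  {"turn":[0,0,0],"dp":[0,0.3,0.015],"hand":2},
  {"turn":[0,0,0],"dp":[0,0,0],"hand":2},
])

```text
time: 12.72
tool_pos: [0.6469, 0.0376, 0.1986]
ee_rot: [2.325, 2.107, 0.003]
wrist_force: [1.6, -3.8, 4.5]
opening: 0.0081
finger_force: 31.0
```

```bash
python3 ang.py
```

```text
12.7167 [0.64692104 0.03759042 0.19856314] [ 1.62762933 -3.81046142  4.48464125] 0.008093344825695884 30.95319539308548
0.019 r 0.16200829966047706 0.16428329190760696 th 1.3674813958982894
0.022 r 0.16500020608539956 0.16428329190760696 th 1.366134475690819
```

play_rows([
  {"turn":[0,0,0],"dp":[0,0.195,0.0],"hand":2},
  {"turn":[0,0,0],"dp":[0,0.195,0.02],"hand":2},
  {"turn":[0,0,0],"dp":[0,0.195,0.03],"hand":2},
  {"turn":[0,0,0],"dp":[0,0.195,0.035],"hand":2},
  {"turn":[0,0,0],"dp":[0,0.19,0.04],"hand":2},
  {"turn":[0,0,0],"dp":[0,0.19,0.045],"hand":2},
  {"turn":[0,0,0],"dp":[0,0.19,0.05],"hand":2},
  {"turn":[0,0,0],"dp":[0,0.19,0.06],"hand":2},
  {"turn":[0,0,0],"dp":[0,0.185,0.065],"hand":2},
  {"turn":[0,0,0],"dp":[0,0,0],"hand":2},
])

```text
time: 13.55
tool_pos: [0.6897, 0.0332, 0.1902]
ee_rot: [2.324, 2.106, 0.003]
wrist_force: [3.2, -5.1, 4.9]
opening: 0.008
finger_force: 30.5
```

```bash
python3 ang.py
```

```text
13.55 [0.68973056 0.03323991 0.19017756] [ 3.15552455 -5.12461921  4.9407419 ] 0.008026426121039421 30.474395155906677
0.019 r 0.16276261253844984 0.16428329190760696 th 1.638230007174591
0.022 r 0.16558904968916033 0.16428329190760696 th 1.6321045647149381
```

play_rows([
  {"turn":[0,0,0],"dp":[0,0.1,0.035],"hand":2},
  {"turn":[0,0,0],"dp":[0,0.1,0.035],"hand":2},
  {"turn":[0,0,0],"dp":[0,0.1,0.04],"hand":2},
  {"turn":[0,0,0],"dp":[0,0.1,0.04],"hand":2},
  {"turn":[0,0,0],"dp":[0,0.1,0.04],"hand":2},
  {"turn":[0,0,0],"dp":[0,0.1,0.045],"hand":2},
  {"turn":[0,0,0],"dp":[0,0.1,0.045],"hand":2},
  {"turn":[0,0,0],"dp":[0,0,0],"hand":2},
])

```text
time: 14.22
tool_pos: [0.7054, 0.0316, 0.184]
ee_rot: [2.326, 2.108, -0.002]
wrist_force: [-11.2, -6.4, 11.9]
opening: 0.0072
finger_force: 30.4
```

```bash
python3 ang.py
```

```text
14.2167 [0.70535592 0.03160247 0.18402049] [-11.24443673  -6.37800203  11.93922843] 0.007224236229125603 30.424575805664062
0.019 r 0.1631539081144303 0.16428329190760696 th 1.7417940928340914
0.022 r 0.16586235451522935 0.16428329190760696 th 1.7339517355042904
```

play_rows([
  {"turn":[0,0,0],"dp":[0,0.08,0.03],"hand":2},
  {"turn":[0,0,0],"dp":[0,0.04,0.0],"hand":2},
  {"turn":[0,0,0],"dp":[0,0,0],"hand":2},
])

```text
time: 14.47
tool_pos: [0.7057, 0.0316, 0.1839]
ee_rot: [-2.325, -2.108, 0.011]
wrist_force: [-29.0, -5.4, 19.8]
opening: 0.0071
finger_force: 32.5
```

```bash
python3 ang.py
```

```text
14.4667 [0.70565195 0.03157774 0.18393817] [-28.97135576  -5.44127646  19.80167015] 0.007141465873391937 32.49033361673355
0.019 r 0.1632087932042657 0.16428329190760696 th 1.7436526708039868
0.022 r 0.16591485524910218 0.16428329190760696 th 1.7357825248428929
```

Lid is on its stop: θ≈1.74 and the force rises with no further motion. Next I relax, open a little and lift out straight up.

play_rows([
  {"turn":[0,0,0],"dp":[0,-0.1,-0.1],"hand":7},
  {"turn":[0,0,0],"dp":[0,0,0],"hand":14},
  {"turn":[0,0,0],"dp":[0,0,0],"hand":22},
  {"turn":[0,0,0],"dp":[0,0,0],"hand":22},
  {"turn":[0,0,0],"dp":[0,0,-0.3],"hand":22},
  {"turn":[0,0,0],"dp":[0,0.02,-0.5],"hand":22},
  {"turn":[0,0,0],"dp":[0,0.02,-0.6],"hand":22},
  {"turn":[0,0,0],"dp":[0,0,-0.8],"hand":22},
  {"turn":[0,0,0],"dp":[0,0,-0.8],"hand":22},
  {"turn":[0,0,0],"dp":[0,0,0],"hand":22},
])

```text
time: 15.3
tool_pos: [0.7084, 0.0328, 0.2626]
ee_rot: [2.323, 2.107, 0.008]
wrist_force: [-0.1, 0.4, 1.4]
opening: 0.0222
finger_force: 0.0
```

Run:
```python
from h import *
s=env.observe();print(s["time"],s["tool_pos"],s["wrist_force"],s["joint_pos"])
S=cam("scene");T=cam("top")
b=np.hstack([cv2.resize(c["im"][y:y+130,x:x+160,::-1],None,fx=2.5,fy=2.5) for c,x,y in ((S,230,170),(T,160,150))])
cv2.imwrite("pics/p5.png",b)
for c,n in ((S,"scene"),(T,"top")):
  for l in ("lid_handle","rosette","gauge_pointer","loupe_lens","loupe_grip"):
    print(n,l,[(np.round(q["centre"],1).tolist(),round(q["score"],2)) for q in env.spot_point(l,n)[:4]])
```

```text
15.3 [0.70838156 0.03282503 0.26258403] [-0.14340093  0.43466161  1.37852415] [-1.18517480e-01  7.47175713e-01  6.88021097e-01  1.97249798e-04
  1.69861970e+00 -2.12587791e-02]
scene lid_handle [([285.9, 240.0], 0.72)]
scene rosette [([339.0, 261.7], 0.95)]
scene gauge_pointer [([262.8, 179.2], 0.68), ([223.4, 165.5], 0.6)]
scene loupe_lens [([220.1, 261.6], 0.93), ([215.0, 140.3], 0.75), ([265.1, 185.5], 0.49)]
scene loupe_grip [([221.6, 134.8], 0.77), ([221.5, 280.3], 0.76)]
top lid_handle [([228.1, 173.4], 0.65)]
top rosette [([354.8, 191.1], 0.7), ([223.3, 232.5], 0.59)]
top gauge_pointer [([234.2, 207.2], 0.6), ([354.3, 188.5], 0.55)]
top loupe_lens [([436.7, 244.5], 0.89), ([352.5, 246.6], 0.58), ([298.1, 159.0], 0.55)]
top loupe_grip [([279.2, 151.9], 0.77), ([352.1, 267.4], 0.66), ([449.0, 260.6], 0.56)]
```

View pics/p5.png

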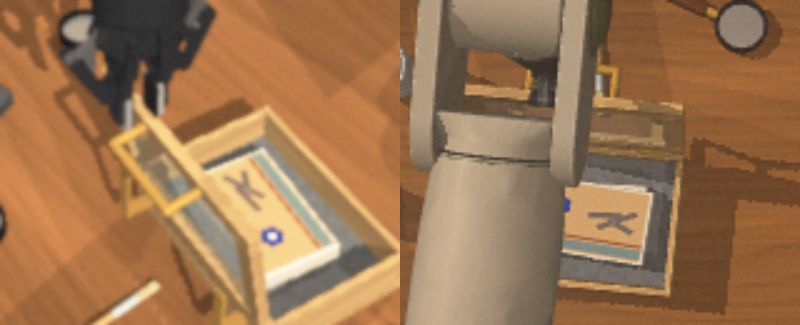

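Lid is open and leaning on its brackets, and the rosette is uncovered at scene (339,262). Now on to the loupe, with the gauge measured on the way.

play_rows([
  {"turn":[0,0,0],"dp":[-0.97,-0.55,0],"hand":50},
  {"turn":[0,0,0],"dp":[-0.97,-0.55,0],"hand":50},
  {"turn":[0,0,0],"dp":[-0.97,-0.55,0],"hand":50},
  {"turn":[0,0,0],"dp":[-0.97,-0.55,0],"hand":50},
  {"turn":[0,0,0],"dp":[-0.97,-0.55,0],"hand":50},
  {"turn":[0,0,0],"dp":[-0.97,-0.55,0],"hand":50},
  {"turn":[0,0,0],"dp":[-0.97,-0.55,0],"hand":50},
  {"turn":[0,0,0],"dp":[-0.97,-0.55,0],"hand":50},
  {"turn":[0,0,0],"dp":[-0.97,-0.55,0],"hand":50},
  {"turn":[0,0,0],"dp":[-0.97,-0.55,0],"hand":50},
])

```text
time: 16.73
tool_pos: [0.5459, -0.1962, 0.2575]
ee_rot: [2.327, 2.111, 0.0]
wrist_force: [-0.4, 0.3, -0.9]
opening: 0.0498
finger_force: 0.0
```

play_rows([
  {"turn":[0,0,0],"dp":[-0.97,-0.55,0],"hand":50},
  {"turn":[0,0,0],"dp":[-0.97,-0.55,0],"hand":50},
  {"turn":[0,0,0],"dp":[-0.97,-0.55,0],"hand":50},
  {"turn":[0,0,0],"dp":[-0.97,-0.55,0],"hand":50},
  {"turn":[0,0,0],"dp":[-0.97,-0.55,0],"hand":50},
  {"turn":[0,0,0],"dp":[-0.97,-0.55,0],"hand":50},
  {"turn":[0,0,0],"dp":[0,0,0],"hand":50},
  {"turn":[0,0,0],"dp":[0,0,0],"hand":50},
])

```text
time: 17.4
tool_pos: [0.45, -0.3328, 0.2574]
ee_rot: [-2.329, -2.108, -0.0]
wrist_force: [0.7, -0.4, 0.5]
opening: 0.05
finger_force: 0.0
```

play_rows([
  {"turn":[0,0,1],"dp":[0,0,0.1],"hand":50},
  {"turn":[0,0,1],"dp":[0,0,0.1],"hand":50},
  {"turn":[0,0,1],"dp":[0,0,0.1],"hand":50},
  {"turn":[0,0,1],"dp":[0,0,0.1],"hand":50},
  {"turn":[0,0,1],"dp":[0,0,0.1],"hand":50},
  {"turn":[0,0,1],"dp":[0,0,0.1],"hand":50},
  {"turn":[0,0,1],"dp":[0,0,0.1],"hand":50},
  {"turn":[0,0,1],"dp":[0,0,0.1],"hand":50},
  {"turn":[0,0,1],"dp":[0,0,0.1],"hand":50},
])

```text
time: 18.15
tool_pos: [0.4514, -0.3309, 0.2349]
ee_rot: [2.959, 1.055, 0.001]
wrist_force: [0.0, 0.2, -0.3]
opening: 0.0498
finger_force: 0.0
```

play_rows([
  {"turn":[0,0,1],"dp":[0,0,0.1],"hand":50},
  {"turn":[0,0,1],"dp":[0,0,0.1],"hand":50},
  {"turn":[0,0,1],"dp":[0,0,0.1],"hand":50},
  {"turn":[0,0,1],"dp":[0,0,0.1],"hand":50},
  {"turn":[0,0,1],"dp":[0,0,0.1],"hand":50},
  {"turn":[0,0,1],"dp":[0,0,0.1],"hand":50},
  {"turn":[0,0,1],"dp":[0,0,0.1],"hand":50},
  {"turn":[0,0,1],"dp":[0,0,0.1],"hand":50},
  {"turn":[0,0,1],"dp":[0,0,0.1],"hand":50},
  {"turn":[0,0,0],"dp":[0,0,0],"hand":50},
])

```text
time: 18.98
tool_pos: [0.4512, -0.3309, 0.212]
ee_rot: [-3.137, 0.156, 0.0]
wrist_force: [0.5, 0.9, -0.6]
opening: 0.05
finger_force: 0.0
```

Run:
```python
from h import *
np.set_printoptions(precision=4,suppress=True)
s=env.observe();print(s["time"],s["tool_pos"],s["joint_pos"]);A=R.from_rotvec(s["ee_rot"]).as_matrix();print(A)
C={n:cam(n) for n in("wrist","scene","top")}
save(C["wrist"],"w6")
for n,c in C.items():
  for l,z in (("rosette",.04),("gauge_pointer",.14),("loupe_lens",.007),("loupe_grip",.008),("lid_handle",.2)):
    print(n,l,[(np.round(q["centre"],1).tolist(),round(q["score"],2),onz(c,q["centre"],z)[:2].round(4).tolist()) for q in env.spot_point(l,n)[:4]])
G=cv2.resize(C["wrist"]["im"][:,:,::-1],(480,360)); Sg=cv2.resize(C["scene"]["im"][140:230,180:260,::-1],(320,360),interpolation=cv2.INTER_CUBIC)
cv2.imwrite("pics/p6.png",np.hstack([G,Sg]))
```

```text
18.9833 [ 0.4512 -0.3309  0.212 ] [-0.8423  0.3888  1.3883  0.0002  1.3651  0.8276]
[[ 0.9951 -0.099  -0.0003]
 [-0.099  -0.9951  0.0006]
 [-0.0003 -0.0006 -1.    ]]
wrist rosette []
wrist gauge_pointer []
wrist loupe_lens [([529.8, 86.3], 0.76, [0.523, -0.5858]), ([277.1, 123.8], 0.62, [0.5118, -0.333])]
wrist loupe_grip [([268.4, 183.5], 0.93, [0.4517, -0.3176])]
wrist lid_handle []
scene rosette [([338.6, 264.0], 0.7, [0.5611, 0.0682])]
scene gauge_pointer [([222.3, 167.3], 0.45, [0.6494, -0.3317]), ([350.0, 370.0], 0.37, [0.7721, 0.3189])]
scene loupe_lens [([215.9, 139.6], 0.87, [0.5151, -0.6126]), ([218.9, 258.4], 0.78, [0.7841, -0.1583]), ([262.9, 186.5], 0.62, [0.5251, -0.3168])]
scene loupe_grip [([220.8, 132.7], 0.84, [0.4807, -0.6353]), ([224.1, 278.4], 0.65, [0.8083, -0.0938]), ([280.6, 174.6], 0.59, [0.448, -0.3269])]
scene lid_handle [([287.9, 238.9], 0.69, [0.6969, 0.0295]), ([261.5, 307.1], 0.44, [0.8455, 0.1364])]
top rosette [([218.4, 232.7], 0.61, [0.5575, 0.0838])]
top gauge_pointer [([351.8, 190.4], 0.47, [0.6698, -0.3057]), ([157.3, 182.9], 0.21, [0.6974, 0.2402])]
top loupe_lens [([436.0, 241.8], 0.95, [0.5222, -0.5853]), ([355.3, 244.7], 0.82, [0.5161, -0.3351]), ([294.8, 159.9], 0.55, [0.7839, -0.1515]), ([157.8, 183.8], 0.29, [0.7132, 0.2785])]
top loupe_grip [([449.5, 262.4], 0.89, [0.4584, -0.624]), ([278.0, 153.0], 0.86, [0.8063, -0.0989]), ([354.6, 267.2], 0.85, [0.4471, -0.331]), ([235.9, 206.9], 0.59, [0.6377, 0.0341])]
top lid_handle [([228.5, 172.9], 0.62, [0.7136, 0.0325])]
```

View pics/p6.png

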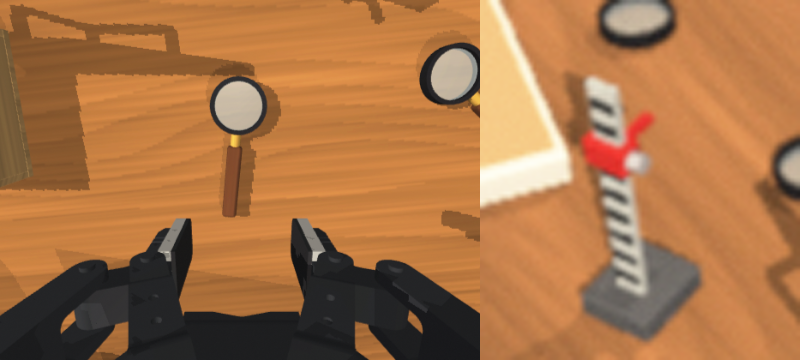

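Run:
```python
from h import *
np.set_printoptions(precision=4,suppress=True)
W=cam("wrist");S=cam("scene");T=cam("top");A=R.from_rotvec(env.observe()["ee_rot"]).as_matrix();tp=env.observe()["tool_pos"]
L=onz(W,(278.9,123.7),.014);a=onz(W,(274.2,171.5),.016);b=onz(W,(268.4,252),.016)
print("lens",L,"h",a,b,np.linalg.norm(a-L),np.linalg.norm(b-L)); u=(L-b)/np.linalg.norm(L-b);print("yaw deg",np.degrees(np.arctan2(u[1],u[0])),np.degrees(np.arctan2(*(a-b)[1::-1])))
g=L-.064*u;print("grip",g,"tool delta",A.T@(g-tp))
for n,p,q in (("tip",(222.75,169.25),(355,193)),("ruletop",(210,160.5),(356,175.5)),("ros",(338.8,263.5),(224,231.5))):
    x,e=tri([ray(S,p),ray(T,q)]);print(n,x,e[0])
x,e=tri([ray(S,(222.75,169.25)),ray(T,(355,192))]);print(x,e[0])
def crop(c,x,y,w,h,f): return cv2.resize(c["im"][y:y+h,x:x+w,::-1],(w*f,h*f),interpolation=cv2.INTER_CUBIC)
print("red masks")
for n,c,(x,y,w,h) in (("S",S,(195,145,50,50)),("T",T,(330,160,50,50))):
    im=c["im"][y:y+h,x:x+w].astype(int);m=(im[...,0]>140)&(im[...,1]<75)&(im[...,2]<80)
    print(n); 
    for i,r in enumerate(m):
        if r.any(): print(y+i, x+np.nonzero(r)[0])
```

```text
lens [ 0.5113 -0.3361  0.014 ] h [ 0.4644 -0.3266  0.016 ] [ 0.377  -0.3112  0.016 ] 0.04793287271821861 0.13653853703064603
yaw deg -10.48652996749206 -9.969294297635336
grip [ 0.4484 -0.3244  0.0149] tool delta [-0.003  -0.0073  0.1974]
tip [ 0.6602 -0.3117  0.1523] 0.000958418939871444
ruletop [ 0.6994 -0.3046  0.2081] 0.0024531291941191566
ros [0.5604 0.0672 0.0406] 0.0006516581831791394
[ 0.6619 -0.3107  0.154 ] 0.0020713209582310364
red masks
S
169 [220 221 222]
170 [219 220 221 222]
171 [218 219 220 221]
172 [217 218 219 220]
173 [217 218]
174 [206 207 217 218]
175 [205 206 207 208 217 218]
176 [206 207 208 209 210 217 218]
177 [206 207 208 209 210 211 212 213 215 216]
178 [206 207 208 209 210 211 212 213 214 215]
179 [207 208 209 210 211 212 213 214 215]
180 [207 208 209 210 211 212 213 214 215]
181 [208 209 210 211 212 213 214 215]
182 [211 212 213 214 215]
183 [212 213 214 215]
T
174 [353 354]
175 [350 351 352]
176 [349]
177 [346 347 348]
178 [344 345 346 347 356]
179 [344 345 346 356 357]
180 [345 346]
181 [345 346 347]
182 [346 347 348]
183 [346 347 348]
185 [352 353 354]
186 [352 353 354]
187 [352 353 354 355]
188 [353 354 355]
189 [353 354 355]
190 [353 354 355 356]
191 [354 355 356]
192 [354 355 356 357]
193 [355 356 357]
```

play_rows([
  {"turn":[0,0,0.9],"dp":[0,0,-0.4],"hand":50},
  {"turn":[0,0,0],"dp":[1,0,-0.4],"hand":50},
  {"turn":[0,0,0],"dp":[1,0,-0.4],"hand":50},
  {"turn":[0,0,0],"dp":[1,0,-0.4],"hand":50},
  {"turn":[0,0,0],"dp":[1,0,-0.4],"hand":50},
  {"turn":[0,0,0],"dp":[0,0,0],"hand":50},
  {"turn":[0,0,0],"dp":[0,0,0],"hand":50},
  {"turn":[0,0,0],"dp":[0,0,0],"hand":50},
])

```text
time: 20.7
tool_pos: [0.5485, -0.3494, 0.2618]
ee_rot: [-3.129, 0.276, 0.002]
wrist_force: [0.5, 1.2, 0.3]
opening: 0.0503
finger_force: 0.0
```

```bash
cat > red.py <<'E'
from h import *
import sys,pickle
np.set_printoptions(precision=4,suppress=True)
W=cam("wrist");print(env.observe()["tool_pos"]);save(W,sys.argv[1]);pickle.dump({k:W[k] for k in("im","K","P","Q")},open(sys.argv[1]+".pkl","wb"))
im=W["im"].astype(int);m=((im[...,0]>110)&(im[...,1]<65)&(im[...,2]<70)).astype(np.uint8)
n,l,st,ce=cv2.connectedComponentsWithStats(m)
for i in range(1,n):
    if st[i,4]>15:
        ys,xs=np.nonzero(l==i);print(st[i],ce[i],"bottom",xs[ys==ys.max()],ys.max(),"left",xs.min(),ys[xs==xs.min()],"right",xs.max(),ys[xs==xs.max()],"top",xs[ys==ys.min()])
print(env.spot_point("gauge_pointer","wrist")[:2])
print("pred",proj(W,[.661,-.311,.153]))
E
python3 red.py g1
```

```text
[ 0.5483 -0.3494  0.2619]
[ 135    0   73   66 1611] [176.2222  23.5189] bottom [199] 65 left 135 [2] right 207 [58 59] top [171 172 173 174 175 176 177 178 179 180 181 182 183 184 185 186 187 188
 189 190 191 192 193]
[{'centre': [204.4, 63.1], 'score': 0.74}]
pred [200.8821  63.5012]
```

play_rows([
  {"turn":[0,0,0],"dp":[0,-0.8,0],"hand":50},
  {"turn":[0,0,0],"dp":[0,-0.8,0],"hand":50},
  {"turn":[0,0,0],"dp":[0,-0.8,0],"hand":50},
  {"turn":[0,0,0],"dp":[0,-0.8,0],"hand":50},
  {"turn":[0,0,0],"dp":[0,0,0],"hand":50},
  {"turn":[0,0,0],"dp":[0,0,0],"hand":50},
  {"turn":[0,0,0],"dp":[0,0,0],"hand":50},
])

```text
time: 21.38
tool_pos: [0.5625, -0.2714, 0.2624]
ee_rot: [3.129, -0.277, -0.0]
wrist_force: [1.4, -0.3, 0.6]
opening: 0.0501
finger_force: 0.0
```

```bash
python3 red.py g2
python3 - <<'E'
import cv2,numpy as np
cv2.imwrite("pics/g12.png",np.hstack([cv2.resize(cv2.imread(f"pics/g{i}.png"),(400,300)) for i in(1,2)]))
E
```

```text
[ 0.5626 -0.2716  0.2623]
[ 255    0   64   66 1530] [288.8712  24.2346] bottom [308 309] 65 left 255 [1 2 3 4 5 6 7 8] right 318 [59] top [257 258 259 260 261 262 263 264 293 294 295 296 297 298 299 300 301 302
 303 304 305 306 307 308 309]
[{'centre': [315.6, 66.1], 'score': 0.88}, {'centre': [335.8, 255.2], 'score': 0.54}]
pred [310.6583  64.0582]
```

View pics/g12.png

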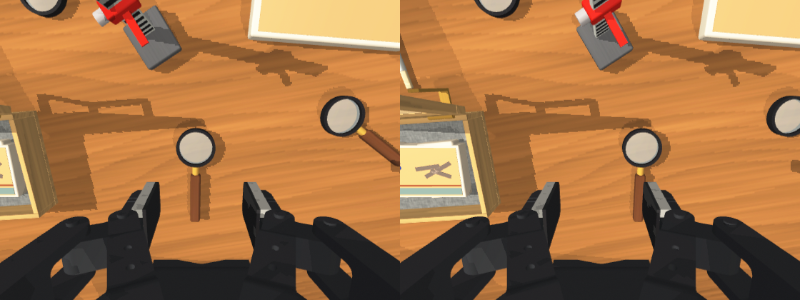

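Run:
```python
from h import *
import pickle
np.set_printoptions(precision=4,suppress=True)
S=cam("scene");T=cam("top");g=[pickle.load(open(f"g{i}.pkl","rb")) for i in(1,2)]
rw=[ray(g[0],(203.3,62)),ray(g[1],(313.6,62))]; rs=[ray(S,(222,169.3)),ray(T,(356,193))]
for r in (rw,rs,rw+rs,rw+rs[:1],rw+rs[1:]): print(tri(r)[0],np.array(tri(r)[1]))
# loupe lens from both wrist views, check bias
p=[(195.5/400*560,148/300*420),(242/400*560,148/300*420)]
print("lens",tri([ray(g[0],p[0]),ray(g[1],p[1])]),[onz(g[i],p[i],.012) for i in(0,1)])
h=[[onz(g[0],(x*1.4,y*1.4),.016) for x,y in((195,175),(195,221))],[onz(g[1],(x*1.4,y*1.4),.016) for x,y in((640,175),(638.5,221))]]
h[1]=[onz(g[1],((x-400)*1.4,y*1.4),.016) for x,y in((640.5,175),(638,221))]
for a,b in h: print(a,b,np.degrees(np.arctan2(*(a-b)[1::-1])))
s=env.observe();print(s["tool_pos"],R.from_rotvec(s["ee_rot"]).as_matrix()[:,0],s["joint_pos"])
```

```text
[ 0.6617 -0.3132  0.154 ] [0.0002 0.0002]
[ 0.6606 -0.315   0.15  ] [0.0008 0.0008]
[ 0.6615 -0.3135  0.152 ] [0.0008 0.0007 0.001  0.0016]
[ 0.6617 -0.3129  0.152 ] [0.0002 0.0007 0.0007]
[ 0.6609 -0.3136  0.1573] [0.0002 0.0009 0.0008]
lens (array([ 0.5125, -0.334 ,  0.0123]), [np.float64(0.00010109282281253593), np.float64(0.00010109282281248641)]) [array([ 0.5123, -0.3339,  0.012 ]), array([ 0.5125, -0.334 ,  0.012 ])]
[ 0.466  -0.3246  0.016 ] [ 0.3783 -0.3085  0.016 ] -10.41864574131867
[ 0.4661 -0.3245  0.016 ] [ 0.3784 -0.308   0.016 ] -10.692470815690717
[ 0.5628 -0.2716  0.2622] [ 0.9843 -0.1762 -0.0002] [-0.6368  0.5174  1.0679 -0.0001  1.5565  1.1112]
```

play_rows([
  {"turn":[0,0,0],"dp":[-0.83,0.57,0],"hand":40},
  {"turn":[0,0,0],"dp":[-0.83,0.57,0],"hand":40},
  {"turn":[0,0,0],"dp":[-0.82,0.56,0.6],"hand":40},
  {"turn":[0,0,0],"dp":[-0.82,0.56,0.9],"hand":40},
  {"turn":[0,0,0],"dp":[-0.82,0.56,0.9],"hand":40},
  {"turn":[0,0,0],"dp":[0,0,0.9],"hand":40},
  {"turn":[0,0,0],"dp":[0,0,0.9],"hand":40},
  {"turn":[0,0,0],"dp":[0,0,0.9],"hand":40},
  {"turn":[0,0,0],"dp":[0,0,0.9],"hand":40},
  {"turn":[0,0,0],"dp":[0,0,0.9],"hand":40},
])

```text
time: 22.42
tool_pos: [0.449, -0.3226, 0.0889]
ee_rot: [3.129, -0.277, 0.0]
wrist_force: [0.1, 0.3, 1.0]
opening: 0.0402
finger_force: 0.0
```

play_rows([
  {"turn":[0,0,0],"dp":[0,0,0.6],"hand":40},
  {"turn":[0,0,0],"dp":[0,0,0],"hand":40},
  {"turn":[0,0,0],"dp":[0,0,0],"hand":40},
])

```text
time: 22.67
tool_pos: [0.4491, -0.3224, 0.0748]
ee_rot: [-3.129, 0.277, 0.001]
wrist_force: [-0.2, 0.2, 0.3]
opening: 0.0399
finger_force: 0.0
```

Run:
```python
from h import *
np.set_printoptions(precision=4,suppress=True)
s=env.observe();tp=s["tool_pos"];print(s["time"],tp);W=cam("wrist");save(W,"w7")
A=R.from_rotvec(s["ee_rot"]).as_matrix()
print("delta to grip",A.T@(np.array([.449,-.323,.001])-tp), A)
print([(q["centre"],q["score"],onz(W,q["centre"],.008)) for q in env.spot_point("loupe_grip","wrist")[:2]],[(q["centre"],q["score"],onz(W,q["centre"],.012)) for q in env.spot_point("loupe_lens","wrist")[:2]])
# dark rim circle
g=cv2.cvtColor(W["im"],cv2.COLOR_RGB2GRAY)
r=env.silhouettes("loupe","wrist")
for q in r[:2]:
    ys,xs=np.nonzero(q["region"]);print(q["score"],xs.min(),xs.max(),ys.min(),ys.max());
    for y in range(ys.min(),ys.max(),20): print(y,xs[ys==y].min(),xs[ys==y].max())
```

```text
22.6667 [ 0.4491 -0.3224  0.0748]
delta to grip [0.0001 0.0006 0.0738] [[ 0.9845 -0.1756 -0.0006]
 [-0.1756 -0.9845  0.0006]
 [-0.0007 -0.0005 -1.    ]]
[([278.5, 216.7], 0.82, array([ 0.4506, -0.3212,  0.008 ]))] [([281.3, 121.4], 0.87, array([ 0.5121, -0.3341,  0.012 ]))]
0.59 227 334 64 321
64 276 285
84 239 323
104 229 332
124 227 334
144 233 329
164 248 314
184 271 289
204 267 293
224 267 293
244 266 292
264 266 291
284 266 291
304 266 290
```

play_rows([
  {"turn":[0,0,0],"dp":[0,0.02,0.9],"hand":40},
  {"turn":[0,0,0],"dp":[0,0,0.9],"hand":40},
  {"turn":[0,0,0],"dp":[0,0,0.7],"hand":40},
  {"turn":[0,0,0],"dp":[0,0,0.25],"hand":40},
  {"turn":[0,0,0],"dp":[0,0,0.17],"hand":40},
  {"turn":[0,0,0],"dp":[0,0,0],"hand":40},
  {"turn":[0,0,0],"dp":[0,0,0],"hand":40},
])

```text
time: 23.45
tool_pos: [0.4497, -0.3231, 0.0029]
ee_rot: [3.128, -0.276, 0.002]
wrist_force: [-0.8, 0.3, -0.4]
opening: 0.0398
finger_force: 0.0
```

play_rows([
  {"turn":[0,0,0],"dp":[0,0,0],"hand":30},
  {"turn":[0,0,0],"dp":[0,0,0],"hand":22},
  {"turn":[0,0,0],"dp":[0,0,0],"hand":16},
  {"turn":[0,0,0],"dp":[0,0,0],"hand":5},
  {"turn":[0,0,0],"dp":[0,0,0],"hand":5},
  {"turn":[0,0,0],"dp":[0,0,0],"hand":5},
], squeeze=60)

```text
time: 23.95
tool_pos: [0.4493, -0.3227, 0.002]
ee_rot: [3.129, -0.276, 0.0]
wrist_force: [-0.2, 0.0, -0.3]
opening: 0.0046
finger_force: 0.0
```

Run:
```python
from h import *
np.set_printoptions(precision=4,suppress=True)
s=env.observe();print(s["time"],s["tool_pos"],s["opening"],s["finger_force"])
W=cam("wrist");save(W,"w8");S=cam("scene");T=cam("top")
for n,c in(("wrist",W),("scene",S),("top",T)):
  for l in("loupe_lens","loupe_grip"): print(n,l,[(q["centre"],q["score"],onz(c,q["centre"],.012)) for q in env.spot_point(l,n)[:3]])
for q in env.silhouettes("loupe","wrist")[:2]:
    ys,xs=np.nonzero(q["region"]);print(q["score"],xs.min(),xs.max(),ys.min(),ys.max());
    for y in range(ys.min(),ys.max(),15): print(y,xs[ys==y].min(),xs[ys==y].max())
im=cv2.resize(W["im"][150:420,180:384],(34,30),interpolation=cv2.INTER_AREA).astype(int)
def ch(p):
    r,g,b=p
    if max(p)<55: return '#'
    if r-b<25: return 's' if r>110 else '+'
    if r>190 and g>140: return 'Y'
    if r>120: return 'o'
    return 'h'
print("\n".join("".join(ch(p) for p in row) for row in im))
```

```text
23.95 [ 0.4493 -0.3227  0.002 ] 0.004624905565579852 0.0
wrist loupe_lens [([280.5, 123.2], 0.65, array([ 0.5122, -0.3341,  0.012 ]))]
wrist loupe_grip [([279.5, 259.4], 0.85, array([ 0.4515, -0.3228,  0.012 ]))]
scene loupe_lens [([219.1, 259.5], 0.68, array([ 0.7873, -0.1512,  0.012 ])), ([265.3, 182.7], 0.61, array([ 0.5119, -0.3219,  0.012 ])), ([219.0, 141.6], 0.57, array([ 0.5156, -0.5903,  0.012 ]))]
scene loupe_grip [([220.6, 132.9], 0.88, array([ 0.4845, -0.6298,  0.012 ])), ([223.3, 281.9], 0.8, array([ 0.8169, -0.0831,  0.012 ])), ([279.7, 175.5], 0.6, array([ 0.4556, -0.3215,  0.012 ]))]
top loupe_lens [([354.5, 245.4], 0.74, array([ 0.5141, -0.3317,  0.012 ])), ([299.9, 156.0], 0.59, array([ 0.7951, -0.1675,  0.012 ])), ([436.9, 241.3], 0.59, array([ 0.5237, -0.5862,  0.012 ]))]
top loupe_grip [([453.2, 258.9], 0.76, array([ 0.4692, -0.6342,  0.012 ]))]
0.55 200 360 36 369
36 273 273
51 234 326
66 218 342
81 210 350
96 203 356
111 201 359
126 201 359
141 203 357
156 208 351
171 218 342
186 234 326
201 265 295
216 266 292
231 260 296
246 259 297
261 276 287
276 276 287
29
[... 419 characters left out ...]

YYYYYYoooooooooooohhoooooooooooooo
YYYoooooooYoooohhh+ooooooooooooooo
oooooooooooooss+hh+sshhooooooooooo
oooooYYYYYh#+ss#hh#ss##+oooooooooo
YYYYYYYYYo##+ss#oh#ss+##oooooooooo
YYYYYYYYoh##++s#oh#s++##hooooooooo
hhhoYYYo+#####+#oo#+#####+ooooohhh
####ooh+########oo########+hoh####
###############+oo################
###############+oo################
###############+oo################
###############hooh###############
##############+oooh###############
#+############hoooh+##############
###############+hh################
##################################
##################################
##################################
##################################
##################################
```

Run:
```python
from h import *
np.set_printoptions(precision=2,suppress=True)
s=env.observe();W=cam("wrist");A=R.from_rotvec(s["ee_rot"]).as_matrix();t=np.array(s["tool_pos"])
for z in (0,-.01,-.019,-.03):
    print(z,[proj(W,t+A@np.array([x,0,z])) for x in(-.011,0,.011)], proj(W,t+A@np.array([0.011,.0025,z]))-proj(W,t+A@np.array([0.011,-.0025,z])))
im=W["im"]
for y in range(236,330,6): print(y,[tuple(int(v) for v in im[y,x]) for x in (262,266,270,274,278,282,286,290,294)])
```

```text
0 [array([280.24, 276.07]), array([280.23, 255.74]), array([280.22, 234.74])] [10.22  0.  ]
-0.01 [array([280.17, 285.16]), array([280.16, 263.8 ]), array([280.15, 241.68])] [10.83  0.  ]
-0.019 [array([280.11, 294.29]), array([280.09, 271.9 ]), array([280.08, 248.68])] [11.45  0.  ]
-0.03 [array([280.02, 306.9 ]), array([280.  , 283.12]), array([279.98, 258.39])] [12.3  0. ]
236 [(137, 81, 49), (127, 75, 45), (125, 73, 45), (128, 75, 45), (128, 74, 45), (129, 75, 46), (130, 78, 46), (126, 73, 46), (89, 53, 32)]
242 [(137, 80, 47), (129, 75, 46), (129, 75, 45), (128, 75, 46), (129, 75, 46), (127, 75, 45), (129, 77, 46), (125, 73, 44), (91, 55, 35)]
248 [(137, 80, 48), (129, 75, 46), (129, 75, 45), (129, 75, 47), (129, 76, 46), (85, 51, 31), (88, 52, 33), (116, 67, 42), (82, 49, 31)]
254 [(143, 139, 131), (142, 139, 130), (142, 139, 130), (33, 34, 34), (128, 75, 46), (84, 51, 31), (88, 52, 33), (34, 34, 34), (124, 121, 114)]
260 [(142, 139, 130), (144, 140, 131), (141, 137, 129), (33, 34, 34), (85, 51, 32), (85, 51, 32), (88, 52, 33), (34, 34, 34), (142, 139, 130)]
266 [(143, 139, 131
[... 804 characters left out ...]
(41, 40, 40), (125, 122, 115)]
302 [(39, 38, 40), (35, 35, 36), (41, 40, 41), (33, 34, 34), (146, 85, 50), (146, 85, 51), (146, 87, 52), (40, 40, 40), (33, 34, 34)]
308 [(40, 39, 41), (28, 29, 30), (54, 51, 52), (40, 40, 39), (147, 86, 50), (146, 85, 51), (148, 87, 52), (40, 40, 40), (30, 30, 32)]
314 [(34, 34, 36), (29, 29, 31), (54, 51, 52), (42, 40, 40), (148, 87, 51), (147, 85, 51), (149, 86, 52), (41, 39, 41), (30, 30, 32)]
320 [(33, 33, 36), (34, 34, 36), (54, 51, 50), (43, 40, 39), (148, 87, 50), (146, 85, 50), (149, 87, 52), (40, 38, 39), (27, 28, 29)]
326 [(29, 29, 31), (39, 40, 42), (54, 51, 51), (52, 47, 45), (148, 86, 50), (147, 85, 51), (149, 87, 52), (40, 38, 39), (26, 28, 29)]
```

The wrist picture puts the fingertips about 21 mm behind the nominal TCP. They closed just above the handle, which also explains the first miss on the bar. I'll reopen and go about 18 mm lower while watching the force.

play_rows([
  {"turn":[0,0,0],"dp":[0,0,-0.2],"hand":40},
  {"turn":[0,0,0],"dp":[0,0,0],"hand":40},
  {"turn":[0,0,0],"dp":[0,0,0],"hand":40},
  {"turn":[0,0,0],"dp":[0,0,0.3],"hand":40},
  {"turn":[0,0,0],"dp":[0,0,0.2],"hand":40},
  {"turn":[0,0,0],"dp":[0,0,0.2],"hand":40},
  {"turn":[0,0,0],"dp":[0,0,0.2],"hand":40},
  {"turn":[0,0,0],"dp":[0,0,0],"hand":40},
])

```text
time: 25.17
tool_pos: [0.4487, -0.3221, -0.017]
ee_rot: [-3.128, 0.276, 0.002]
wrist_force: [-0.5, -0.0, -0.1]
opening: 0.04
finger_force: 0.0
```

play_rows([
  {"turn":[0,0,0],"dp":[0,0,0],"hand":30},
  {"turn":[0,0,0],"dp":[0,0,0],"hand":22},
  {"turn":[0,0,0],"dp":[0,0,0],"hand":16},
  {"turn":[0,0,0],"dp":[0,0,0],"hand":5},
  {"turn":[0,0,0],"dp":[0,0,0],"hand":5},
  {"turn":[0,0,0],"dp":[0,0,0],"hand":5},
], squeeze=60)

```text
time: 25.67
tool_pos: [0.4494, -0.3229, -0.0152]
ee_rot: [3.129, -0.276, 0.001]
wrist_force: [-0.4, 1.2, 4.3]
opening: 0.016
finger_force: 59.4
```

play_rows([
  {"turn":[0,0,0],"dp":[0,0,-0.1],"hand":5},
  {"turn":[0,0,0],"dp":[0,0,-0.2],"hand":5},
  {"turn":[0,0,0],"dp":[0,0,-0.4],"hand":5},
  {"turn":[0,0,0],"dp":[0,0,-0.6],"hand":5},
  {"turn":[0,0,0],"dp":[0,0,-0.8],"hand":5},
  {"turn":[0,0,0],"dp":[0,0,-0.8],"hand":5},
  {"turn":[0,0,0],"dp":[0,0,-0.8],"hand":5},
  {"turn":[0,0,0],"dp":[0,0,-0.8],"hand":5},
  {"turn":[0,0,0],"dp":[0,0,-0.8],"hand":5},
  {"turn":[0,0,0],"dp":[0,0,-0.8],"hand":5},
], squeeze=80)

```text
time: 26.5
tool_pos: [0.449, -0.3224, 0.1386]
ee_rot: [3.129, -0.276, 0.0]
wrist_force: [0.2, -0.9, -0.3]
opening: 0.0155
finger_force: 78.2
```

play_rows([
  {"turn":[0,0,0],"dp":[0,0,-0.8],"hand":5},
  {"turn":[0,0,0],"dp":[0,0,-0.4],"hand":5},
  {"turn":[0,0,0],"dp":[0,0,0],"hand":5},
  {"turn":[0,0,0],"dp":[0,0,0],"hand":5},
  {"turn":[0,0,0],"dp":[0,0,0],"hand":5},
])

```text
time: 26.92
tool_pos: [0.4488, -0.3222, 0.1656]
ee_rot: [-3.128, 0.276, 0.003]
wrist_force: [0.3, 0.1, -1.2]
opening: 0.0155
finger_force: 78.2
```

```bash
cat > rim.py <<'E'
from h import *
np.set_printoptions(precision=4,suppress=True)
s=env.observe();t=np.array(s["tool_pos"]);A=R.from_rotvec(s["ee_rot"]).as_matrix();print(s["time"],t,A[:,0],s["wrist_force"],s["opening"],s["finger_force"])
W=cam("wrist")
q=env.silhouettes("loupe","wrist")[0];m=q["region"].astype(np.uint8);print(q["score"])
ys,xs=np.nonzero(m);
for y in range(ys.min(),ys.max(),15): print(y,xs[ys==y].min(),xs[ys==y].max(),end="; ")
c=max(cv2.findContours(m,0,cv2.CHAIN_APPROX_NONE)[0],key=len)[:,0].astype(float)
# fit rim tilt/pose: predict silhouette (union of top & bottom rim circles) vs observed for rows in upper part
from scipy.optimize import least_squares
o=c[(c[:,1]<ys.min()+.85*(xs.max()-xs.min()))]
ph=np.linspace(0,2*np.pi,120)
def hull(p):
    x,y,z,rx,ry=p; Rr=R.from_euler("xy",[rx,ry]).as_matrix()
    P=[proj(W,t+A@(np.array([x,y,z])+Rr@np.array([.033*np.cos(a),.033*np.sin(a),h]))) for h in(-.007,.007) for a in ph]
    return cv2.convexHull(np.float32(P))
def f(p):
    H=hull(p); return np.array([cv2.pointPolygonTest(H,(float(a),float(b)),True) for a,b in o[::3]])
p0=[.064,0,-.0225,0,0]
r=least_squares(f,p0,diff_step=1e-3,x_scale=[.01,.01,.01,.1,.1]) if 0 else least_squares(lambda v:np.r_[f([v[0],v[1],v[2],v[3],v[4]])],[.064,.001,-.0225,.001,.001],x_scale=[.01,.01,.01,.1,.1],diff_step=.02)
print("\nlens in tool (x,y,z,rx,ry)",r.x,"rms px",np.sqrt(np.mean(r.fun**2)),"lens world",t+A@r.x[:3])
r3=least_squares(lambda v:f([v[0],v[1],-.0225,0,0]),[.064,.001],x_scale=[.01,.01],diff_step=.02);print("xy only",r3.x,np.sqrt(np.mean(r3.fun**2)),"world",t+A@np.r_[r3.x,-.0225])
E
python3 rim.py
```

```text
26.9167 [ 0.4488 -0.3222  0.1656] [ 0.9845 -0.1751 -0.0018] [ 0.2981  0.1064 -1.2467] 0.015518155582445889 78.24843406677246
0.93
15 558 559; 30 537 559; 45 528 559; 60 524 559; 75 526 559; 90 536 559; 
lens in tool (x,y,z,rx,ry) [ 0.1186  0.1228  0.066  -0.073  -1.4107] rms px 5.992233301354595 lens world [ 0.5439 -0.4638  0.0993]
xy only [0.1237 0.0757] 7.868340401090725 world [ 0.5574 -0.4184  0.1878]
```

```bash
sed -i 's/^q=env.silhouettes.*$/Q=env.silhouettes("loupe","wrist");q=min(Q,key=lambda q:abs(q["centre"][0]-280)+.3*abs(q["centre"][1]-150));m=q["region"].astype(np.uint8);print(len(Q),q["score"],q["centre"])/' rim.py; python3 rim.py
```

```text
27.0167 [ 0.4488 -0.3222  0.1656] [ 0.9845 -0.1751 -0.0019] [ 0.3391  0.1444 -1.8707] 0.015205400006057695 78.24886322021484
2 0.76 [282.9, 133.7]
26 268 289; 41 233 332; 56 215 348; 71 206 359; 86 197 366; 101 195 369; 116 192 372; 131 193 371; 146 196 367; 161 203 361; 176 212 352; 191 227 337; 206 254 310; 221 268 295; 236 268 295; 251 261 302; 266 263 300; 281 263 300; 296 263 300; 311 263 300; 326 262 301; 341 262 301; 356 262 301; 
lens in tool (x,y,z,rx,ry) [ 0.0639  0.0008 -0.0226  0.0701 -0.0176] rms px 0.4120421523213545 lens world [ 0.5116 -0.3343  0.1881]
xy only [0.0638 0.0008] 0.4284480868015952 world [ 0.5116 -0.3342  0.188 ]
```

play_rows([
  {"turn":[0,0,0],"dp":[-0.04,-0.3,0],"hand":5},
  {"turn":[0,0,0],"dp":[-0.05,-0.6,0],"hand":5},
  {"turn":[0,0,0],"dp":[-0.05,-0.9,0],"hand":5},
  {"turn":[0,0,0],"dp":[-0.05,-0.9,0],"hand":5},
  {"turn":[0,0,0],"dp":[-0.05,-0.9,0],"hand":5},
  {"turn":[0,0,0],"dp":[-0.05,-0.9,0],"hand":5},
  {"turn":[0,0,0],"dp":[-0.05,-0.9,0],"hand":5},
  {"turn":[0,0,0],"dp":[-0.05,-0.9,0],"hand":5},
  {"turn":[0,0,0],"dp":[-0.05,-0.9,0],"hand":5},
  {"turn":[0,0,0],"dp":[-0.05,-0.9,0],"hand":5},
])

```text
time: 27.95
tool_pos: [0.4722, -0.1187, 0.1669]
ee_rot: [-3.129, 0.275, 0.0]
wrist_force: [0.4, -1.1, -2.1]
opening: 0.0157
finger_force: 78.3
```

play_rows([
  {"turn":[0,0,0],"dp":[-0.05,-0.9,0],"hand":5},
  {"turn":[0,0,0],"dp":[-0.05,-0.9,0],"hand":5},
  {"turn":[0,0,0],"dp":[-0.05,-0.9,0],"hand":5},
  {"turn":[0,0,0],"dp":[-0.05,-0.9,0],"hand":5},
  {"turn":[0,0,0],"dp":[-0.05,-0.9,0],"hand":5},
  {"turn":[0,0,0],"dp":[-0.05,-0.9,0],"hand":5},
  {"turn":[0,0,0],"dp":[-0.05,-0.9,0],"hand":5},
  {"turn":[0,0,0],"dp":[-0.05,-0.9,0],"hand":5},
  {"turn":[0,0,0],"dp":[0,-0.6,0],"hand":5},
  {"turn":[0,0,0],"dp":[0,-0.3,0],"hand":5},
])

```text
time: 28.78
tool_pos: [0.4975, 0.0826, 0.1669]
ee_rot: [-3.129, 0.272, 0.0]
wrist_force: [0.6, 0.7, -0.9]
opening: 0.0155
finger_force: 78.3
```

play_rows([
  {"turn":[0,0,0],"dp":[0,0,0.3],"hand":5},
  {"turn":[0,0,0],"dp":[0,0,0.3],"hand":5},
  {"turn":[0,0,0],"dp":[0,0,0.3],"hand":5},
  {"turn":[0,0,0],"dp":[0,0,0.3],"hand":5},
  {"turn":[0,0,0],"dp":[0,0,0.2],"hand":5},
  {"turn":[0,0,0],"dp":[0,0,0],"hand":5},
  {"turn":[0,0,0],"dp":[0,0,0],"hand":5},
  {"turn":[0,0,0],"dp":[0,0,0],"hand":5},
])

```text
time: 29.45
tool_pos: [0.4984, 0.0798, 0.1321]
ee_rot: [-3.129, 0.277, -0.001]
wrist_force: [-0.2, -0.5, -1.8]
opening: 0.0155
finger_force: 78.3
```

```bash
python3 rim.py
python3 - <<'E'
from h import *
np.set_printoptions(precision=4,suppress=True)
s=env.observe();A=R.from_rotvec(s["ee_rot"]).as_matrix();t=np.array(s["tool_pos"])
L=t+A@np.array([.0639,.0008,-.0226]);print("lens",L,"want",[.561,.068,.152],"tool units",A.T@(np.array([.561,.068,.152])-L)/.025,"tilt",np.degrees(np.arccos(-A[2,2])))
for n in("scene","top"):
    c=cam(n)
    for l,z in(("loupe_lens",.152),("rosette",.04),("lid_handle",.2)): print(n,l,[(np.round(q["centre"],1),round(q["score"],2),onz(c,q["centre"],z)) for q in env.spot_point(l,n)[:4]])
    print("expected lens px",proj(c,L))
E
```

```text
29.45 [0.4984 0.0798 0.1321] [ 0.9845 -0.1755  0.0005] [-0.2201 -0.5364 -1.7754] 0.015543733549276233 78.33890676498413
1 0.67 [281.4, 135.6]
26 273 293; 41 231 332; 56 215 349; 71 205 360; 86 198 366; 101 194 370; 116 192 372; 131 193 372; 146 195 368; 161 202 362; 176 211 352; 191 226 337; 206 251 313; 221 268 296; 236 267 295; 251 260 304; 266 262 300; 281 263 300; 296 263 300; 311 263 301; 326 261 301; 341 261 301; 356 262 301; 
lens in tool (x,y,z,rx,ry) [ 0.0637  0.0007 -0.0233 -0.056   0.0157] rms px 0.49996660974601514 lens world [0.5611 0.068  0.1554]
xy only [0.0639 0.0007] 0.5896807359600821 world [0.5612 0.0679 0.1546]
lens [0.5612 0.0679 0.1549] want [0.561, 0.068, 0.152] tool units [-0.009  -0.0008  0.1147] tilt 0.04290815116783157
scene loupe_lens [(array([343.2, 235.5]), 0.95, array([0.5604, 0.0693, 0.152 ])), (array([219.1, 260.4]), 0.84, array([ 0.8348, -0.0472,  0.152 ])), (array([218.6, 143.8]), 0.69, array([ 0.6081, -0.4157,  0.152 ]))]
scene rosette [(array([339.7, 263.7]), 0.58, array([0.5582, 0.0692, 0.04  ])), (array([284.9, 240. ]), 0.41, array([ 0.6211, -0.0795,  0.04  ]))]
scene lid_handle [(array([286.6, 240.7]), 0.56, array([0.7025, 0.0319, 0.2   ]))]
expected lens px [342.6839 234.5329]
top loupe_lens [(array([297. , 158.5]), 0.91, array([ 0.7598, -0.1528,  0.152 ])), (array([436.8, 242.3]), 0.84, array([ 0.5221, -0.5339,  0.152 ])), (array([218.4, 231.3]), 0.56, array([0.5593, 0.0668, 0.152 ]))]
top rosette [(array([223.8, 232.8]), 0.93, array([0.557 , 0.0674, 0.04  ]))]
top lid_handle [(array([227.4, 174.7]), 0.95, array([0.7088, 0.0355, 0.2   ]))]
expected lens px [217.8207 230.578 ]
```

play_rows([
  {"turn":[0,0,0],"dp":[-0.03,0,0.09],"hand":5},
  {"turn":[0,0,0],"dp":[0,0,0],"hand":5},
  {"turn":[0,0,0],"dp":[0,0,0],"hand":5},
  {"turn":[0,0,0],"dp":[0,0,0],"hand":5},
  {"turn":[0,0,0],"dp":[0,0,0],"hand":5},
  {"turn":[0,0,0],"dp":[0,0,0],"hand":5},
])

```text
time: 30.45
tool_pos: [0.4975, 0.0801, 0.1296]
ee_rot: [3.129, -0.276, -0.0]
wrist_force: [-0.2, -0.5, -1.0]
opening: 0.0155
finger_force: 78.3
```

Run:
```python
from h import *
s=env.observe();A=R.from_rotvec(s["ee_rot"]).as_matrix();print(np.array(s["tool_pos"])+A@np.array([.0639,.0008,-.0226]),s["finger_force"],np.abs(s["qd"]).max())
print(env.sign_off())
```

```text
[0.56028003 0.06816767 0.15222576] 78.33794474601746 0.0014508993377040879
the job is handed in; nothing more can be done
None
```

I handed the job in at about 30 s with the lid back on its stop. The lens is gripped, level and still over the rosette at about 152 mm, the height I measured for the pointer (150–154 mm across views); no verdict was returned.

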